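# Hold a test probe on a spring valve

### The arm

A 6-joint arm with a two-finger parallel gripper is mounted at the origin on the work surface. World frame = base frame: x ahead of the robot, y to its left, z up, the work surface at z = 0. Lengths are in m, angles in degrees, forces in N, time in s.
With the tool pointing down it reaches from about 0.325 to 0.85 m from the base axis. Payload 15.5 kg.
Tool frame: the origin (TCP) lies midway between the tips of the shut fingers; the grasp point (between the pads) lies 19 mm behind it; z points along the fingers, y is the line along which they close (so a half turn about z gives the same grasp; the last joint's range is limited). The gripper opens to 91 mm and grips with 3 to 60 N. Pads are 32 mm wide; open, the fingers measure 118 mm over their backs; the gripper's body (76 mm by 178 mm) begins 60 mm behind the grasp point.
Start: joints at [-75.831, 28.281, 77.091, -0, 74.628, -5.472], TCP at [0.21, -0.589, 0.214] pointing down, gripper open.
Joint ranges: [-166.48, 166.48], [-47.26, 123.95], [12.59, 153.08], [-70.14, 250.14], [6.76, 159.57], [-176.63, 176.63]. Speed limits (degrees/s): [108.29, 108.29, 147.25, 172.46, 172.46, 172.46].

### API

Orientations are given as a 3x3 rotation matrix whose columns are the frame's x, y, z axes.
In Python, from bench import ctrl gives the robot as it stands. The module is installed in compiled form; this text tells all that it offers. Calls block until the motion is done:
- ctrl.goto(position, orientation): joint-space move of the TCP to a pose.
- ctrl.move_l(position, vel=0.15, ori=None, contact_N=None): straight line of the TCP; ori=None keeps the orientation; vel is the mean speed in m/s. With contact_N (N) it stops when the force on the tool has changed by that much, and returns True; else False.
- ctrl.movej(angles): joint-space move.
- ctrl.command_gripper(opening): opening from 0.0 (shut) to 1.0 (fully open); the grip force is fixed at half the most; returns when the fingers have stopped.
- ctrl.sleep(seconds).
- ctrl.ik(position, orientation): joint angles nearest the present ones, or None.
- ctrl.read_camera(name): name is "scene" or "top"; returns the picture (400x640x3 uint8, blue, green, red); there is no depth.
- ctrl.camera_params(name): a dict with "fx", "fy", "cx", "cy" (pixels), "pose" (4x4, takes a point from camera to world coordinates). Camera axes: x right, y up, looking along -z (the intrinsics and any distortion apply to the point x, -y, -z); pixel columns grow to the right and rows downward; lengths in m; the calibration is good to about 2 mm. A picture is of the moment at which its call begins. camera_params takes no time and is no camera call.
A pose or a line that the arm cannot do raises ctrl.MotionError and nothing moves.
- ctrl.sign_off(): hands the job in; it is judged then, once.
Readings, each from a call of its own:
- ctrl.current_t(): time.
- ctrl.current_q(): joint angles.
- ctrl.current_dq(): joint speeds.
- ctrl.current_effort(): joint torques, N m.
- ctrl.current_tool_pos(): TCP position.
- ctrl.current_eef_rot(): TCP orientation.
- ctrl.current_contact_force(): force on the tool from outside, world axes, zero at the start.
- ctrl.current_wrist_torque(): the same for the moment, N m.
- ctrl.current_grip_width(): opening from 0.0 (shut) to 1.0 (fully open).
- ctrl.current_grasp_force(): force on a finger pad.
Only numpy, scipy, OpenCV 4.12 (cv2) and the standard library are available. Lean on these libraries where they do the work, as an engineer would, in place of code of your own. Each camera call takes 0.05 s, during which the arm holds its last target. There are 200 camera calls.

### The job

Pull the orange-handled test probe up out of its stand and set its tip on the black dot of the yellow valve disc, with the probe standing square to the disc (in line with the leaning valve, not just upright). Press gently until the disc has gone about halfway in against its spring, and finish while still gripping the probe and holding it there, still and without letting go. Do not press the green disc, and leave the other tools and fittings where they are.

Things in the scene. Friction and masses are not known exactly. Their poses are not given: they have to be found in the camera images.
- probe: pen-shaped probe, 150 mm long, about 0.11 kg, tip down in its stand. Origin at the tip end; z runs from tip to handle. Ball-ended steel tip 8 mm thick (z 0 to 30 mm), steel shaft 14 mm thick (to z 67), orange square handle 20 x 20 mm, flats across x and y (z 67 to 147). The handle's lower end rests on the stand's top: the lower 67 mm are in the hole, the handle stands free
- probe_tip (a point): the end of the probe's tip (same axes as the probe)
- probe_grip (a point): a good place to grip: on the probe's axis in its handle, 110 mm from the tip end (same axes as the probe)
- probe_stand: black block, fixed, the probe's stand: 60 x 60 mm, 72 mm high; origin at the centre of its underside, z up; a 16 mm round hole, 70 mm deep, in the middle of its top
- gauge_stand: grey block, fixed, stand of the blue gauge: 60 x 60 mm, 72 mm high; origin at the centre of its underside, z up; a 16 mm round hole, 70 mm deep, in the middle of its top
- gauge: bystander: blue-handled gauge with a brass tip, of the same form and size as the probe, standing in the grey stand; origin at its tip end
- yellow_nest: fixed nest: aluminium plate 100 (x) x 130 (y) x 12 mm with blue cradle blocks holding a black tee fitting, its run along y 60 mm up; origin under the plate's centre, z up. The tee's branch (the valve, mouth 46 mm thick) leans 25 degrees from vertical towards the nest's -x side, roughly towards the robot; the yellow disc stands 15 mm out of its mouth
- yellow_spot (a point): the black dot (8 mm) in the middle of the yellow disc's face, moving with the disc. The disc is 30 mm across. z points out of the disc along the leaning valve, 25 degrees from vertical; x and y lie in the face. About 26 mm from the nest's origin towards its -x, 116 mm above the table when not pressed
- yellow_disc (a joint): how far the yellow disc is pressed in along its own axis, in m: 0 is out, 0.012 is the hard stop, 0.006 is halfway. Spring 0.5 N per mm (about 3 N halfway, 6 N at the stop); it springs back when let go
- green_nest: bystander: fixed test nest like the yellow one, with a green disc; same size and origin
- green_spot (a point): the black dot on the green disc, placed and directed as on the yellow one
- green_disc (a joint): how far the green disc is pressed in, in m; same spring and travel as the yellow disc
- fitting_a: bystander: loose finished black fitting with two yellow caps, about 40 x 74 mm, 34 mm high, far side of the table; origin at the centre of its underside
- fitting_b: bystander: loose finished black fitting with two yellow caps, about 40 x 74 mm, 34 mm high, far side of the table; origin at the centre of its underside
- fitting_c: bystander: loose finished black fitting with two yellow caps, about 40 x 74 mm, 34 mm high, far side of the table; origin at the centre of its underside
Mind the look-alikes: they are no part of the job. Leave any pink or red look-alike of the yellow_nest alone.

How it is judged:
By the outcome, as a careful person would: the job done as asked, in the order asked, and still so for the second after the job is handed in, while the arm keeps its last pose, push and grip.
It also fails if it takes over 35 s, if anything falls off the work surface, if the arm or the gripper's body presses on something with over 40 N, if the wrist force passes 120 N, or if a joint passes its speed limit or range.

## Working session

There is one attempt and no reset: what is moved stays moved. The work goes in short steps, each a Python script; the robot and the scene stay as the last script left them, time stands still between calls to the robot, and variables do not carry over. Pictures are saved under pics/ and viewed, at most 10 in all, crops included, and the job is handed in when it is done.

```bash
mkdir -p pics; python3 - <<'E'
from bench import ctrl
import cv2
for n in("scene","top"):
    cv2.imwrite(f"pics/{n}0.png",ctrl.read_camera(n)); print(n,ctrl.camera_params(n))
print(ctrl.current_t(),ctrl.current_eef_rot())
E
```

```text
scene {'fx': 516.5706077346169, 'fy': 516.5706077346169, 'cx': 316.6626808224372, 'cy': 201.98920722104538, 'pose': array([[-0.86269035, -0.28653738,  0.41672736,  1.07381377],
       [ 0.50563063, -0.50522243,  0.69934824,  0.92562759],
       [ 0.0101506 ,  0.8140311 ,  0.58073259,  0.8744484 ],
       [ 0.        ,  0.        ,  0.        ,  1.        ]])}
top {'fx': 396.1997868520656, 'fy': 396.1997868520656, 'cx': 321.50841609878495, 'cy': 197.57470132116208, 'pose': array([[ 0.0256126 ,  0.99723246, -0.06979552,  0.46232137],
       [-0.99899762,  0.02809686,  0.03484703,  0.03657731],
       [ 0.03671162,  0.06883303,  0.99695249,  1.194707  ],
       [ 0.        ,  0.        ,  0.        ,  1.        ]])}
0.1 [[ 9.41813784e-01  3.36134967e-01 -2.84652035e-04]
 [ 3.36135075e-01 -9.41813182e-01  1.06816125e-03]
 [ 9.09573071e-05 -1.10169052e-03 -9.99999389e-01]]
```

View pics/scene0.png

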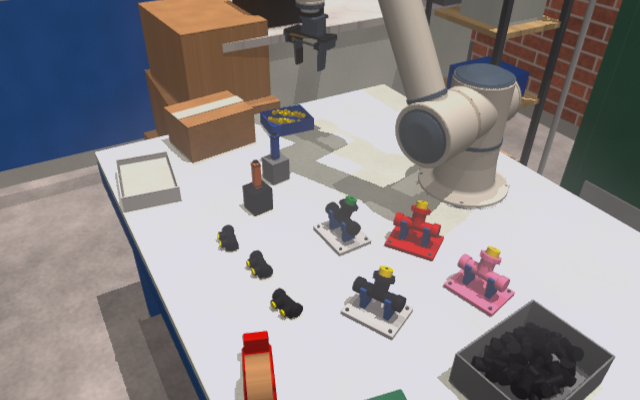

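View pics/top0.png

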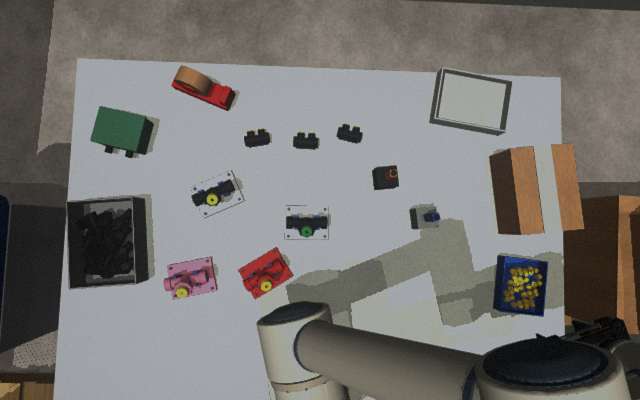

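Candidates for the yellow valve are the aluminium-plate nest with the black tee (top 218,193; scene 378,298), the red nest (top 266,275) and the pink nest (top 190,280). The first one fits, because red and pink are excluded. For the probe, the orange handle in the black block (top 386,177; scene 257,187) fits, and the blue one (top 425,216) is the gauge. I'll confirm both in an enlarged crop.

```bash
python3 - <<'E'
import cv2,numpy as np
s=cv2.imread("pics/scene0.png");t=cv2.imread("pics/top0.png")
def c(i,u,v): return cv2.resize(i[v:v+70,u:u+90],None,fx=4.4,fy=4.2,interpolation=cv2.INTER_CUBIC)
cv2.imwrite("pics/c1.png",np.vstack([np.hstack([c(t,173,160),c(t,345,145)]),np.hstack([c(s,335,260),c(s,215,150)])]))
E
```

```text
(no output)
```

View pics/c1.png

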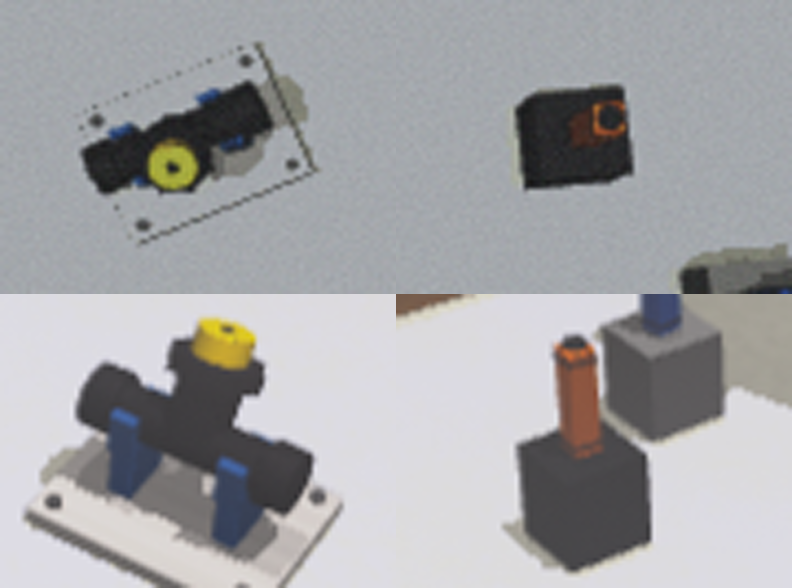

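The crop confirms both: a yellow disc with a black dot on a black tee on the aluminium plate, and an orange handle in the black block. Next I'll measure them.

```bash
cat > h.py <<'E'
from bench import ctrl
import numpy as np, cv2
from scipy.optimize import least_squares
P={n:ctrl.camera_params(n) for n in("scene","top")}
def proj(n,X):
    p=P[n]; M=p["pose"]; c=(np.atleast_2d(X)-M[:3,3])@M[:3,:3]
    return np.c_[p["cx"]-p["fx"]*c[:,0]/c[:,2], p["cy"]+p["fy"]*c[:,1]/c[:,2]]
def onz(n,uv,z):
    p=P[n]; M=p["pose"]; d=M[:3,:3]@[(uv[0]-p["cx"])/p["fx"],-(uv[1]-p["cy"])/p["fy"],-1]
    return M[:3,3]+d*(z-M[2,3])/d[2]
def tri(s,t):
    r=least_squares(lambda X:np.r_[proj("scene",X)[0]-s,proj("top",X)[0]-t],[.5,0,.1]); return r.x,r.fun
E
python3 - <<'E'
from h import *
S=cv2.imread("pics/scene0.png");T=cv2.imread("pics/top0.png")
def dark(I,u,v,r=3):
    u0,v0=round(u),round(v); w=I[v0-r:v0+r+1,u0-r:u0+r+1].max(2).astype(float)
    w=np.clip(np.percentile(w,60)-w-15,0,None); y,x=np.mgrid[-r:r+1,-r:r+1]
    return np.array([u0+(w*x).sum()/w.sum(),v0+(w*y).sum()/w.sum()])
s=dark(S,386.6,267.9,2);t=dark(T,211.9,199.4,2)
print("dot",s,t,*tri(s,t))
k=lambda x,y:(173+(x+.5)/4.4-.5,160+(y+.5)/4.2-.5)
H=np.array([onz("top",dark(T,*k(*p),2),.012) for p in((97,121),(245,61),(292,164),(143,226))]);print(H)
print("nest",H.mean(0)); ydirs=[H[0]-H[1],H[3]-H[2]];xd=[H[0]-H[3],H[1]-H[2]]
for d in ydirs+xd: print(np.linalg.norm(d),np.degrees(np.arctan2(d[1],d[0])))
print("probe top",*tri([254.6,160.8],[392.6,172.7]))
# orange handle masks
for n,I,b in(("scene",S,(235,150,280,205)),("top",T,(370,160,405,195))):
    c=I[b[1]:b[3],b[0]:b[2]].astype(int); m=((c[...,2]>c[...,0]+45)&(c[...,2]>90)).astype(np.uint8)
    y,x=np.nonzero(m); pts=np.c_[x+b[0],y+b[1]].astype(np.float32); print(n,len(pts),cv2.minAreaRect(pts))
    print("\n".join("".join("#" if v else "." for v in r) for r in m))
E
```

```text
dot [386.23495702 267.93982808] [211.73622915 199.50361977] [0.52340076 0.29611712 0.11588186] [-0.31594636  0.00368113 -0.24200356  0.3119902 ]
[[0.56200183 0.37250126 0.012     ]
 [0.60753528 0.27461026 0.012     ]
 [0.53481195 0.24051622 0.012     ]
 [0.4892249  0.33809934 0.012     ]]
nest [0.54839349 0.30643177 0.012     ]
0.10796269178456688 114.94522690149917
0.10770629346662358 115.04015890381373
0.08049828409281261 25.30027016332684
0.08031864808313298 25.11805350835856
probe top [ 0.6067214  -0.18720953  0.15554561] [ 0.00822034  0.00162628  0.00439133 -0.00700037]
scene 183 ((256.43072509765625, 174.8069305419922), (26.567493438720703, 8.457816123962402), 84.2894058227539)
.............................................
.............................................
.............................................
.............................................
.............................................
.............................................
.............................................
.............................................
.......................................
[... 2724 characters left out ...]
.##...##........
....................#######........
...................................
...................................
...................................
...................................
...................................
...................................
...................................
...................................
...................................
...................................
...................................
...................................
...................................
...................................
...................................
...................................
...................................
...................................
```

```bash
python3 - <<'E'
from h import *
S=np.mean([ctrl.read_camera("scene") for _ in range(4)],0).astype(np.uint8);T=np.mean([ctrl.read_camera("top") for _ in range(4)],0).astype(np.uint8)
a=cv2.resize(S[148:220,238:278],None,fx=8,fy=8,interpolation=cv2.INTER_CUBIC)
b=cv2.resize(T[158:194,367:407],None,fx=11,fy=16,interpolation=cv2.INTER_CUBIC)
b=cv2.resize(T[158:194,367:407],None,fx=11,fy=11,interpolation=cv2.INTER_CUBIC)
b=cv2.copyMakeBorder(b,0,576-b.shape[0],0,0,cv2.BORDER_CONSTANT)
cv2.imwrite("pics/c2.png",cv2.convertScaleAbs(np.hstack([a,b]),alpha=1.6,beta=10))
print(proj("scene",[[.6067,-.1872,.072]]),proj("top",[[.6067,-.1872,.152]]))
E
```

```text
[[256.40458954 186.60501992]] [[392.31430153 172.87547618]]
```

View pics/c2.png

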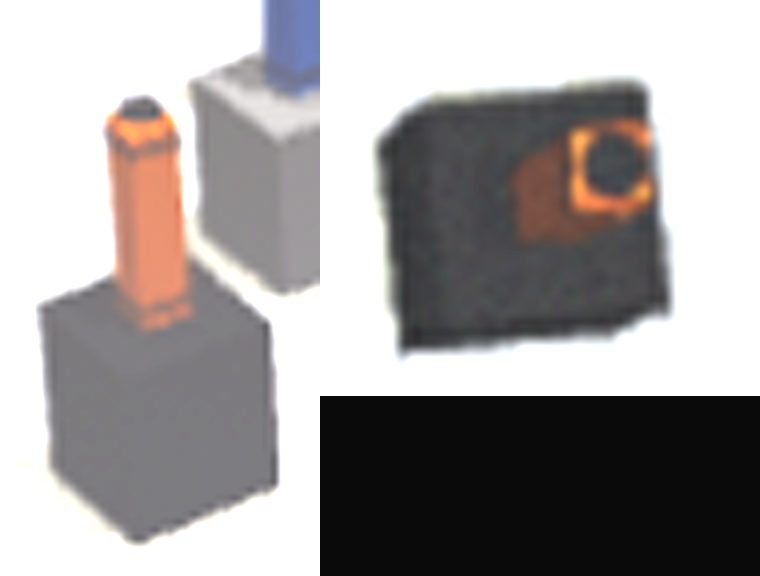

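```bash
python3 - <<'E'
from h import *
k=lambda x,y:(238+(x+.5)/8-.5,148+(y+.5)/8-.5)
A,B,C=[onz("scene",k(*p),.072) for p in((40,308),(135,370),(268,322))]
for d in(A-B,C-B): print(np.linalg.norm(d),np.degrees(np.arctan2(d[1],d[0])))
print("stand centre",(A+C)/2)
D,E=[onz("scene",k(*p),.072) for p in((136,330),(190,315))];d=E-D
print(np.linalg.norm(d),np.degrees(np.arctan2(d[1],d[0])))
# silhouette-based yaw: handle edges predicted vs yaw
for yaw in range(-40,50,5):
    a=np.radians(yaw); R=np.array([[np.cos(a),-np.sin(a)],[np.sin(a),np.cos(a)]])
    c=np.array([[-1,-1],[1,-1],[1,1],[-1,1]])*.01@R.T+[.6067,-.1872]
    u=np.sort(proj("scene",np.c_[c,np.full(4,.1)])[:,0]); print(yaw,u.round(1),((u+.5-238)*8).round())
print("gauge",onz("top",(431,217),.15))
t=.6067,-.1872
for yaw in(5,-5,-85,95):
    a=np.radians(yaw);x=np.array([np.cos(a),np.sin(a),0]);z=np.array([0,0,-1.]);R=np.c_[x,np.cross(z,x),z]
    print(yaw,ctrl.ik([*t,.096],R))
E
```

```text
0.05252718645548386 -75.95076684236523
0.05259055454935887 -175.61784070700335
stand centre [ 0.60648171 -0.18517619  0.072     ]
0.020251173484348323 177.8820200823024
-40 [251.3 253.3 258.4 260.3] [111. 126. 167. 182.]
-35 [251.6 252.9 258.8 260. ] [113. 123. 170. 180.]
-30 [251.8 252.5 259.1 259.8] [115. 120. 173. 178.]
-25 [252.1 252.2 259.5 259.5] [117. 118. 176. 176.]
-20 [251.9 252.5 259.1 259.8] [115. 120. 173. 178.]
-15 [251.6 252.8 258.8 260.1] [113. 123. 170. 180.]
-10 [251.4 253.2 258.4 260.3] [111. 126. 167. 182.]
-5 [251.2 253.6 258.  260.5] [109. 129. 164. 184.]
0 [251.  254.  257.6 260.7] [108. 132. 161. 185.]
5 [250.8 254.5 257.2 260.8] [107. 136. 157. 186.]
10 [250.7 254.9 256.7 260.9] [106. 139. 154. 187.]
15 [250.7 255.4 256.3 261. ] [105. 143. 150. 188.]
20 [250.7 255.8 255.8 261. ] [105. 146. 147. 188.]
25 [250.7 255.4 256.3 261. ] [105. 143. 150. 188.]
30 [250.7 254.9 256.7 260.9] [106. 140. 154. 187.]
35 [250.8 254.5 257.2 260.8] [107. 136. 157. 186.]
40 [250.9 254.1 257.6 260.7] [108. 133. 161. 185.]
45 [251.1 253.7 258.  260.5] [109. 129. 164. 184.]
gauge [ 0.49184244 -0.29292189  0.15      ]
5 [-2.25340989e+01  3.62445002e+01  8.27102495e+01 -2.54444375e-14
  6.10452502e+01  6.24659011e+01]
-5 [-2.25340989e+01  3.62445002e+01  8.27102495e+01 -2.54444375e-14
  6.10452502e+01  7.24659011e+01]
-85 [-2.25340989e+01  3.62445002e+01  8.27102495e+01 -2.54444375e-14
  6.10452502e+01  1.52465901e+02]
95 [-2.25340989e+01  3.62445002e+01  8.27102495e+01 -2.54444375e-14
  6.10452502e+01 -2.75340989e+01]
```

```bash
cat >> h.py <<'E'
yn=np.radians(25.1); t25=np.radians(25)
AX=np.array([-np.sin(t25)*np.cos(yn),-np.sin(t25)*np.sin(yn),np.cos(t25)])
DOT=np.array([.5240,.2958,.116])
def Rt(z,yaw):
    a=np.radians(yaw); x=np.array([np.cos(a),np.sin(a),0]); x-=z*(x@z); x/=np.linalg.norm(x); return np.c_[x,np.cross(z,x),z]
DN=np.array([0,0,-1.])
E
python3 - <<'E'
from h import *
np.set_printoptions(precision=1,suppress=True)
for y in(-2,88,178,-92): print("pick",y,ctrl.ik([.6067,-.1872,.096],Rt(DN,y)),ctrl.ik([.6067,-.1872,.26],Rt(DN,y)))
for y in(25.1,115.1,-154.9,-64.9): print("put",y,ctrl.ik(DOT+.091*AX,Rt(-AX,y)),ctrl.ik(DOT+.16*AX,Rt(-AX,y)))
E
```

```text
pick -2 [-22.5  36.2  82.7  -0.   61.   69.5] [-22.5  27.   71.9  -0.   81.1  69.5]
pick 88 [-22.5  36.2  82.7  -0.   61.  -20.5] [-22.5  27.   71.9  -0.   81.1 -20.5]
pick 178 [ -22.5   36.2   82.7   -0.    61.  -110.5] [ -22.5   27.    71.9   -0.    81.1 -110.5]
pick -92 [-22.5  36.2  82.7  -0.   61.  159.5] [-22.5  27.   71.9  -0.   81.1 159.5]
put 25.1 [ 23.1  15.5 108.8   1.6  30.8  86.8] [ 23.    7.8 106.8   1.4  40.4  87.1]
put 115.1 [ 23.1  15.5 108.8   1.6  30.8  -3.2] [ 23.    7.8 106.8   1.4  40.4  -2.9]
put -154.9 [ 23.1  15.5 108.8   1.6  30.8 -93.2] [ 23.    7.8 106.8   1.4  40.4 -92.9]
put -64.9 None None
```

```bash
python3 - <<'E'
from h import *
np.set_printoptions(precision=4,suppress=True)
R=Rt(DN,88); p=np.array([.6067,-.1870,.26])
ctrl.command_gripper(1.0)
ctrl.goto(p,R); print("touch",ctrl.move_l([p[0],p[1],.096],.12,contact_N=6))
print(ctrl.current_tool_pos(),ctrl.current_contact_force())
ctrl.command_gripper(0.0)
print(ctrl.current_grip_width()*91,ctrl.current_grasp_force(),ctrl.current_contact_force(),ctrl.current_wrist_torque(),ctrl.current_tool_pos())
ctrl.move_l([p[0],p[1],.14],.06)
print(ctrl.current_contact_force(),ctrl.current_wrist_torque())
ctrl.move_l([p[0],p[1],.24],.12); ctrl.sleep(.3)
print(ctrl.current_grip_width()*91,ctrl.current_grasp_force(),ctrl.current_contact_force(),ctrl.current_wrist_torque(),ctrl.current_tool_pos(),ctrl.current_t())
a=ctrl.read_camera("scene");b=ctrl.read_camera("top")
cv2.imwrite("pics/s1.png",a);cv2.imwrite("pics/t1.png",b)
tip=p-[0,0,.02+.091]; print(proj("scene",tip+np.array([0,0,.0])),proj("top",tip))
c=cv2.resize(a[75:200,210:310],None,fx=4,fy=4,interpolation=cv2.INTER_CUBIC)
d=cv2.resize(b[120:220,350:450],None,fx=4,fy=4,interpolation=cv2.INTER_CUBIC)
d=cv2.copyMakeBorder(d,0,100,0,0,cv2.BORDER_CONSTANT); cv2.imwrite("pics/c3.png",np.hstack([c,d]))
E
```

```text
touch False
[ 0.6071 -0.1872  0.0966] [-0.0055  0.6069  0.0656]
20.572747192266736 29.998780523892492 [-0.2557 -0.1452 -1.1723] [-0.0227 -0.1339 -0.0397] [ 0.6067 -0.187   0.096 ]
[-0.3214 -0.7159 -0.7118] [-0.0252 -0.0523 -0.0135]
21.285235472222563 29.99853427056223 [ 0.3818 -0.5023 -1.2075] [-0.0023 -0.0859  0.0082] [ 0.6066 -0.1869  0.2396] 7.5083
[[254.7928 162.9212]] [[391.9993 173.02  ]]
```

View pics/c3.png

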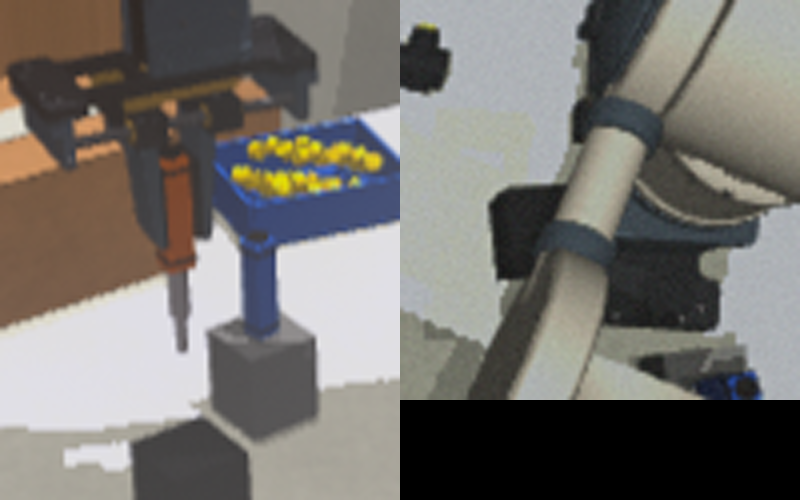

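The probe is in the grip and clear of the stand. Its tip is at scene (255.4,162.1), against a predicted (254.8,162.9). Next I'll carry it high to a point above the yellow disc and compare views there.

```bash
python3 - <<'E'
from h import *
np.set_printoptions(precision=4,suppress=True)
R=Rt(-AX,115.1)
ctrl.move_l([.6066,-.1869,.32],.2)
ctrl.goto(DOT+.22*AX,R)
ctrl.move_l(DOT+.111*AX,.15); ctrl.sleep(.4)
p=ctrl.current_tool_pos();Rc=ctrl.current_eef_rot()
print(p,p-(DOT+.111*AX),Rc[:,2]+AX,ctrl.current_contact_force(),ctrl.current_t(),ctrl.current_grip_width()*91)
a=ctrl.read_camera("scene");b=ctrl.read_camera("top")
cv2.imwrite("pics/s2.png",a);cv2.imwrite("pics/t2.png",b)
for d in(.091,.061,.0,-.04): q=p+Rc[:,2]*d; print(d,proj("scene",q)[0],proj("top",q)[0])
print("dot",proj("scene",DOT),proj("top",DOT))
c=cv2.resize(a[190:290,345:435],None,fx=4.4,fy=4.4,interpolation=cv2.INTER_CUBIC)
d=cv2.resize(b[150:250,167:257],None,fx=4.4,fy=4.4,interpolation=cv2.INTER_CUBIC)
cv2.imwrite("pics/c4.png",np.hstack([c,d]))
E
```

```text
[0.4815 0.2759 0.217 ] [0.     0.     0.0004] [0.0005 0.0002 0.0002] [ 0.4473  0.0394 -0.6491] 11.1583 21.188018595694835
0.091 [388.2391 259.3198] [211.1587 202.039 ]
0.061 [392.2259 246.4544] [210.5256 205.9293]
0.0 [400.4966 219.7652] [209.1265 214.5267]
-0.04 [406.0429 201.8672] [208.117  220.7294]
dot [[385.6104 267.9098]] [[211.6121 199.5949]]
```

View pics/c4.png

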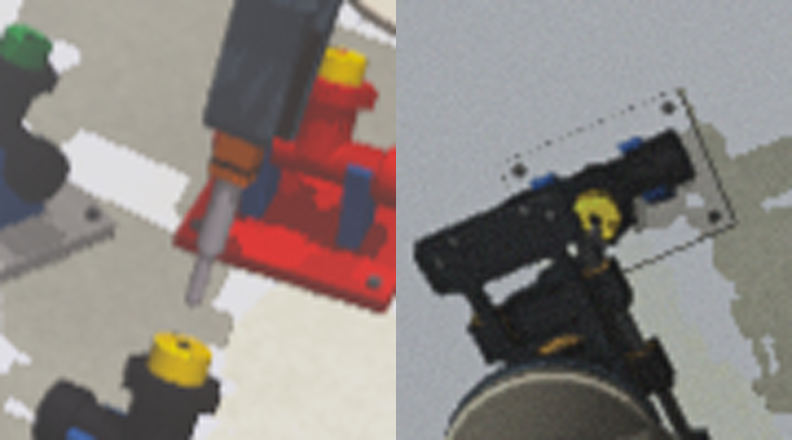

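```bash
python3 - <<'E'
from h import *
f=lambda n:np.mean([ctrl.read_camera(n) for _ in range(5)],0).astype(np.uint8)
a=f("scene");b=f("top");cv2.imwrite("pics/s3.png",a);cv2.imwrite("pics/t3.png",b)
c=cv2.resize(a[222:282,368:408],None,fx=10,fy=10,interpolation=cv2.INTER_CUBIC)
d=cv2.resize(b[182:222,192:232],None,fx=10,fy=10,interpolation=cv2.INTER_CUBIC)
d=cv2.copyMakeBorder(d,0,200,0,0,cv2.BORDER_CONSTANT)
cv2.imwrite("pics/c5.png",cv2.convertScaleAbs(np.hstack([c,d]),alpha=1.3))
E
```

```text
(no output)
```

View pics/c5.png

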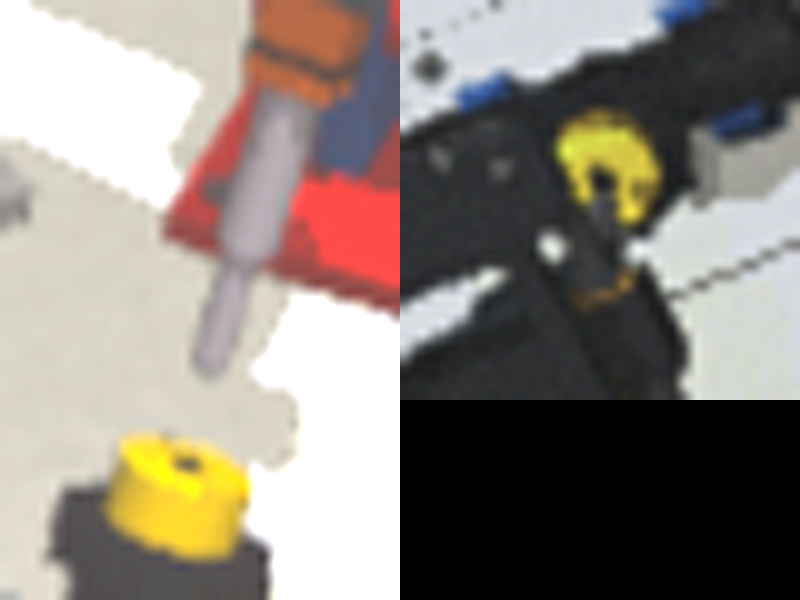

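```bash
python3 - <<'E'
from h import *
np.set_printoptions(precision=2,suppress=True)
p=ctrl.current_tool_pos();Rc=ctrl.current_eef_rot(); tip=p+.091*Rc[:,2]
for n,u0,u1,v0,v1 in(("s",380,406,230,262),("t",200,220,198,216)):
    A=cv2.imread({"s":"pics/s3.png","t":"pics/t3.png"}[n]).astype(float);B=cv2.imread({"s":"pics/scene0.png","t":"pics/top0.png"}[n]).astype(float)
    D=np.abs(A-B).sum(2)
    cam={"s":"scene","t":"top"}[n]
    print(n); pr=proj(cam,tip)[0]; pr2=proj(cam,tip-.06*Rc[:,2])[0]
    for v in range(v0,v1):
        r=np.clip(D[v,u0:u1],0,1e9); x=np.arange(u0,u1)
        L=pr[0]+(v-pr[1])*(pr2-pr)[0]/(pr2-pr)[1]
        # half-level edge
        m=r>35; e=x[m]; print(v,"pred %.2f"%L,(e.min(),e.max(),"mid %.1f n%d"%((e.min()+e.max())/2,len(e))) if len(e) else "-",r.astype(int) if v%3==0 else "")
E
```

```text
s
230 pred 397.37 (np.int64(387), np.int64(402), 'mid 394.5 n15') 
231 pred 397.06 (np.int64(387), np.int64(402), 'mid 394.5 n15') [ 10  11  10  10  10  10  11  49  97 101 102 113  36  31  92  88  66  50
  50  37 104  69  62  21  11  12]
232 pred 396.75 (np.int64(387), np.int64(400), 'mid 393.5 n9') 
233 pred 396.44 (np.int64(393), np.int64(399), 'mid 396.0 n7') 
234 pred 396.13 (np.int64(393), np.int64(399), 'mid 396.0 n7') [ 10  10   9  10  11  10   9   8   8   5   8  14  20  94 103 142 162 102
  93  61   8  12  11  10   9  12]
235 pred 395.82 (np.int64(393), np.int64(399), 'mid 396.0 n7') 
236 pred 395.51 (np.int64(389), np.int64(398), 'mid 393.5 n9') 
237 pred 395.20 (np.int64(389), np.int64(398), 'mid 393.5 n10') [ 11  10  11   9  14   8   6   4  33  72  78  58 122 107 137 161 161 141
  82  11  12  12  12  12  11  11]
238 pred 394.89 (np.int64(388), np.int64(398), 'mid 393.0 n11') 
239 pred 394.58 (np.int64(388), np.int64(397), 'mid 392.5 n10') 
240 pred 394.27 (np.int64(380), np.int64(397), 'mid 388.5 n13') [ 65   1  10  10   9  11  36  70  69  70  74 135 196 212 218 218 213 17
[... 3102 characters left out ...]
 14   6
  13  15]
208 pred 210.24 (np.int64(200), np.int64(216), 'mid 208.0 n17') 
209 pred 210.08 (np.int64(201), np.int64(217), 'mid 209.0 n17') 
210 pred 209.91 (np.int64(201), np.int64(217), 'mid 209.0 n17') [ 11 166 344 398 399 400 404 422 400 396 376 361 359 350 266 367 450 346
  22  12]
211 pred 209.75 (np.int64(200), np.int64(218), 'mid 209.0 n19') 
212 pred 209.59 (np.int64(200), np.int64(218), 'mid 209.0 n19') 
213 pred 209.42 (np.int64(200), np.int64(219), 'mid 209.5 n20') [397 359 389 325 148  90 132 284 404 421 407 419 399 395 225 240 362 389
 414 196]
214 pred 209.26 (np.int64(200), np.int64(219), 'mid 209.5 n20') 
215 pred 209.10 (np.int64(200), np.int64(219), 'mid 209.5 n20')
```

```bash
python3 - <<'E'
from h import *
np.set_printoptions(precision=2,suppress=True,linewidth=160)
ctrl.goto(DOT+.111*AX,Rt(-AX,25.1)); ctrl.sleep(.4)
p=ctrl.current_tool_pos();Rc=ctrl.current_eef_rot(); tip=p+.091*Rc[:,2]
f=lambda n:np.mean([ctrl.read_camera(n) for _ in range(3)],0).astype(np.uint8)
a=f("scene");b=f("top");cv2.imwrite("pics/s4.png",a);cv2.imwrite("pics/t4.png",b)
print(ctrl.current_t(),ctrl.current_grip_width()*91,proj("scene",tip),proj("top",tip))
D=np.abs(a.astype(float)-cv2.imread("pics/scene0.png")).sum(2)
pr=proj("scene",tip)[0]; pr2=proj("scene",tip-.06*Rc[:,2])[0]
for v in range(231,262,3): print(v,"pred %.2f"%(pr[0]+(v-pr[1])*(pr2-pr)[0]/(pr2-pr)[1]),"from384",D[v,384:404].astype(int))
o=cv2.imread("pics/s3.png"); g=lambda i:cv2.resize(i[222:282,374:404],None,fx=9,fy=9,interpolation=cv2.INTER_CUBIC)
d=cv2.resize(b[190:222,200:228],None,fx=9,fy=9,interpolation=cv2.INTER_CUBIC);d=cv2.copyMakeBorder(d,0,540-288,0,0,cv2.BORDER_CONSTANT)
cv2.imwrite("pics/c6.png",np.hstack([g(o),g(a),d]))
E
```

```text
13.9167 20.80669316953174 [[388.23 259.43]] [[211.2  202.06]]
231 pred 397.04 from384 [ 11  11  12  48  95 101 102 112  36  14  42  92  70  92  66  81 116 123  72  48]
234 pred 396.11 from384 [ 11  12  11   8   9   7   9  16  15  30  85 120 145 137 100  80  24   5  11  10]
237 pred 395.18 from384 [ 16  10   8   6  32  72  78  55  51  98 136 164 176 169 117  43   7  12  12  12]
240 pred 394.25 from384 [ 11  12  35  71  71  71  74  87 178 209 218 222 220 211 133   7  17  18  15  17]
243 pred 393.32 from384 [136  72  53  60  71  73  74 177 207 218 223 219 210 185  44  14  19  17  18  19]
246 pred 392.39 from384 [122  21   5  10  12  14  41 113 160 161 163 172 158  71  76  80  18  17  19  18]
249 pred 391.46 from384 [174 173 175 179 178 177 260 305 217 184 179  48  12  14  14  13  14  14  16  17]
252 pred 390.53 from384 [172 173 174 178 178 257 259 229 238 251 182 173 177   7  12  11  10  13  10   9]
255 pred 389.60 from384 [176 177 178 177 260 269 232 234 246 184 172  73   3  11  12  10  10  12  11  11]
258 pred 388.67 from384 [176 176 174 211 282 258 241 240 179  75   2  12  12  10  11  11   9  12  11   7]
261 pred 387.75 from384 [169 174 174 177 178 174  73  60   3  12  12  11  10  11  10  11  16  22  23  20]
```

View pics/c6.png

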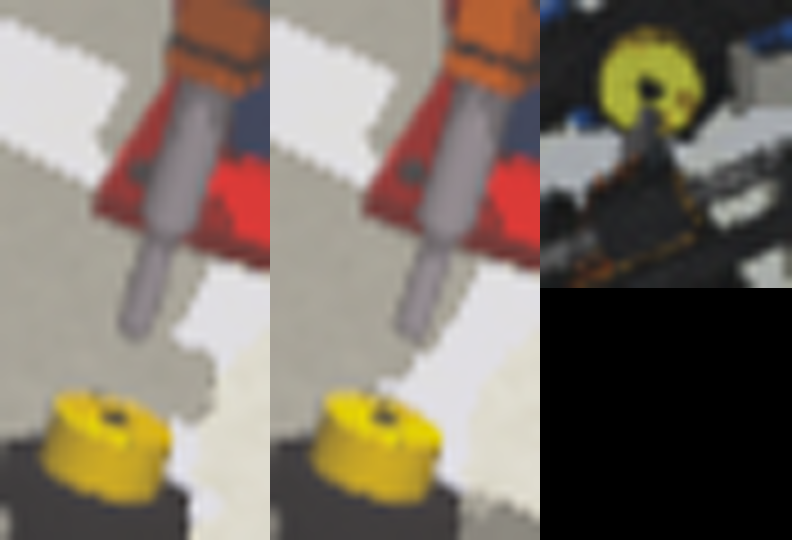

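The two views agree that the probe is in line with the tool to under about 0.5°. The tip sits 1.5 mm off along tool −x, so I'll correct for that. Then I'll touch the disc and press in steps while reading the force.

```bash
python3 - <<'E'
from h import *
np.set_printoptions(precision=2,suppress=True,linewidth=160)
R=Rt(-AX,25.1); T0=np.array([.5236,.2960,.116])+.0015*R[:,0]
P=lambda h:T0+(.091+h)*AX
F=lambda:ctrl.current_contact_force()@AX
def rd():
    ctrl.sleep(.15); return np.mean([(ctrl.sleep(.01),F())[1] for _ in range(8)])
ctrl.move_l(P(.012),.04,ori=R); ctrl.sleep(.3); f0=rd(); print("base",f0)
for h in(.005,.003,.001,-.001,-.002,-.003,-.004,-.005,-.006):
    ctrl.move_l(P(h),.02); f=rd()-f0
    a=(ctrl.current_tool_pos()-T0)@AX-.091
    print(h,"act %.4f"%a,"F %.2f"%f)
    if f>2.6: break
print(ctrl.current_t())
E
```

```text
base -0.5744775909808236
0.005 act 0.0051 F -0.31
0.003 act 0.0030 F -0.20
0.001 act 0.0010 F -0.17
-0.001 act -0.0010 F 0.06
-0.002 act -0.0020 F 0.99
-0.003 act -0.0030 F 1.08
-0.004 act -0.0040 F 1.57
-0.005 act -0.0050 F 1.84
-0.006 act -0.0060 F 2.73
19.2333
```

```bash
python3 - <<'E'
from h import *
R=Rt(-AX,25.1); T0=np.array([.5236,.2960,.116])+.0015*R[:,0]
ctrl.move_l(T0+(.091-.0063)*AX,.01); ctrl.sleep(.5)
print(np.mean([(ctrl.sleep(.01),ctrl.current_contact_force()@AX)[1] for _ in range(30)])+.77,ctrl.current_grip_width()*91)
f=lambda n:np.mean([ctrl.read_camera(n) for _ in range(3)],0).astype(np.uint8)
a=f("scene");b=f("top");cv2.imwrite("pics/s5.png",a);print(ctrl.current_t())
g=lambda i,u,v:cv2.resize(i[v:v+50,u:u+40],None,fx=10,fy=10,interpolation=cv2.INTER_CUBIC)
tip=T0-.0015*R[:,0]-.0063*AX; print(proj("scene",tip),proj("top",tip))
cv2.imwrite("pics/c7.png",cv2.convertScaleAbs(np.hstack([g(a,366,240),g(b,192,180)]),alpha=1.3))
E
```

```text
2.7685691644791826 20.9343036577799
20.5333
[[384.99358725 270.55788592]] [[211.65579538 198.97681706]]
```

View pics/c7.png

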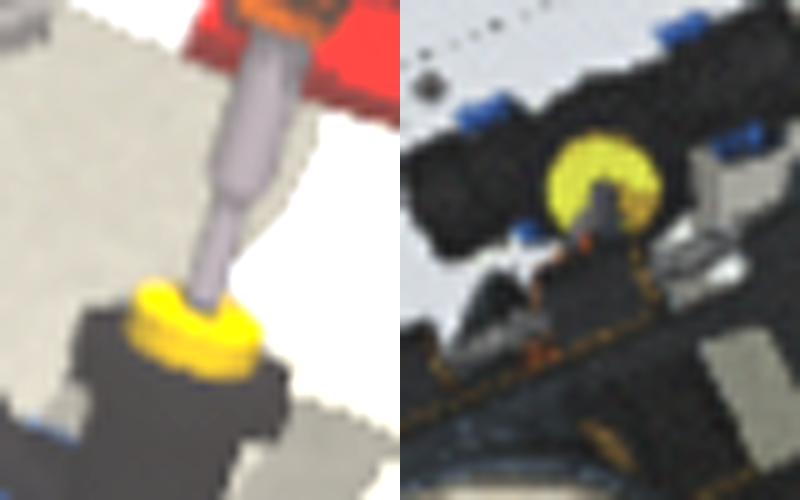

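The picture shows the tip on the disc's centre in both views (scene crop 205,308; top crop 603,185), with about 9 of the disc's 15 mm still standing out. The force is about 2.8 N, so the disc is close to halfway in.

```bash
python3 - <<'E'
from h import *
print(np.abs(ctrl.current_dq()).max(),ctrl.current_grasp_force()); print(ctrl.sign_off())
E
```

```text
0.08654762611087302 29.99845012323931
the job is handed in; nothing more can be done
None
```

The job is handed in at about 20.5 s, with the probe still gripped and holding the yellow disc about 6 mm in (roughly 2.8 N). By my camera measurements its tip is within about 1 mm of the black dot and it is square to the disc within about 0.5°.

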